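# Open the puzzle box: door to its next stop, then the pedal

### The arm

A 6-joint arm with a two-finger parallel gripper is mounted at the origin on the work surface. World frame = base frame: x ahead of the robot, y to its left, z up, the work surface at z = 0. Lengths are in mm, angles in rad, forces in N, time in s.
With the tool pointing down it reaches from about 400 to 825 mm from the base axis. Payload 7 kg.
Tool frame: the origin (TCP) lies at the very end of the fingers, on their centre line; the grasp point (between the pads) lies 19 mm behind it; z points along the fingers, y is the line along which they close (so a half turn about z gives the same grasp; the last joint's range is limited). The gripper opens to 88 mm and grips with 3 to 60 N. Pads are 19 mm wide; open, the fingers measure 130 mm over their backs; the gripper's body (78 mm by 193 mm) begins 47 mm behind the grasp point.
Start: joints at [-0.868, 0.359, 0.012, 0, -1.224, -0.288], TCP at [272.001, -617.746, 226.561] pointing down, gripper open.
Joint ranges: [-3.07, 3.07], [-1.43, 2.12], [-1.02, 1.25], [-3.03, 1.67], [-3.05, -0], [-3.03, 3.03]. Speed limits (rad/s): [2.39, 2.39, 3.01, 3.14, 3.14, 3.14].

### API

Orientations are given as a 3x3 rotation matrix whose columns are the frame's x, y, z axes.
In Python, from plant import env gives the robot as it stands. Calls block until the motion is done:
- env.move_pose(position, orientation): joint-space move of the TCP to a pose.
- env.servo_line(position, attitude=None, feed=150, force_limit=None): straight line of the TCP; attitude=None keeps the orientation; feed is the mean speed in mm/s. With force_limit (N) it stops when the force on the tool has changed by that much, and returns True; else False.
- env.goto_joints(angles): joint-space move.
- env.gripper_open() and env.gripper_close(): open the fingers fully, or close them until they stop; the grip force is fixed at half the most.
- env.dwell(seconds).
- env.inverse_kinematics(position, orientation): joint angles nearest the present ones, or None.
- env.state(): the state.
- env.capture(name): name is "side" or "top"; returns the picture (480x640x3 uint8, red, green, blue); there is no depth.
- env.camera_params(name): a dict with "fx", "fy", "cx", "cy" (pixels), "k1" (the pictures are not rectified: a ray, as slopes to the right and down, at radius r is drawn at 1 + k1 r^2 times it, then the intrinsics apply), "world_to_cam" (4x4, takes a point from world to camera coordinates). Camera axes: x right, y down, z forward; pixel columns grow to the right and rows downward; lengths in mm; the calibration is good to about 2 mm. A picture is of the moment at which its call begins. camera_params takes no time and is no camera call.
A pose or a line that the arm cannot do raises env.MotionError and nothing moves.
- env.job_done(): hands the job in; it is judged then, once.
Trained networks look in the newest picture that a camera, given by its name, has taken for a name from the list of things; names that differ only in an ending like _2 or _b are one class to them, and where a whole thing is asked for, a point or a joint stands for the part that bears it (a point fixed in the world has none). Each returns a list of dicts, best first, with "p" (0 to 1); they miss things now and then, are a little off and sometimes report something else, mostly with a low value. They report only what shows in the picture. A call takes as long as a camera call.
- env.look_for(name, camera): "bbox" ([left, top, right, bottom] in pixels, round what is visible of it).
- env.masks_of(name, camera): "region" (480x640 bool, what is visible of it) and "bbox" ([left, top, right, bottom] in pixels, round what is visible of it).
- env.landmark_of(name, camera): "at" ([column, row] in pixels: a listed point, or the origin of a listed thing).
The state is a dict: "t": time; "joint_positions": joint angles; "qd": joint speeds; "joint_efforts": joint torques, N m; "eef_pos": TCP position; "tool_rot": TCP orientation; "wrist_force": force on the tool from outside, world axes, zero at the start; "torque": the same for the moment, N m; "opening": finger opening in mm; "gripper_force": force on a finger pad.
Only numpy, scipy, OpenCV 4.12 (cv2) and the standard library are available. Lean on these libraries where they do the work, as an engineer would, in place of code of your own. Each camera call takes 0.05 s, during which the arm holds its last target. There are 200 camera calls.

### The job

On the beech puzzle box, slide the door along its rail to the next stop, where it clicks in between the first pair of steel ridges; this uncovers the steel pedal and leaves the round mirror at the other end clear. Then press the pedal right down to its stop so that the little drawer springs out, and let the pedal come back up. Leave the drawer out and the door at that stop, and do not disturb the plate, jar, beaker or spoon.

Things in the scene. Friction and masses are not known exactly. Their poses are not given: they have to be found in the camera images.
- tray: Fixed pine high chair tray, 460 x 740 mm, board 16 mm thick with an 8 mm high rim; origin under its centre, z up. Everything stands on the board.
- puzzle_box: Fixed brown oiled beech box, 180 (x) x 300 (y) mm; origin: centre of its underside. Deck at z = 64 mm. Bays along y: y = -90 mm pedal, 0 plain wood, +90 mm round steel mirror. Pairs of steel ridges across the far (+x) deck edge at y = 0 and +90 mm are the door's two stops. Two rails along y (x = -72 to -60 and 60 to 72 mm) rise to z = 74 mm, a guide strip (x = -88 to -78 mm) to z = 82 mm.
- door (a joint): How far the door has slid along the box's +y, m, 0 to 0.182. 0 = at the end, over the pedal. Door centre is at box y = -90 mm + this. It clicks at 0.090 (next stop: pedal uncovered, mirror clear) and 0.180 (last stop: covers the mirror). A sprung ball takes about 4 to 6 N to pass the ridges (6.6 mm either side of a stop) and centres the door in the stop.
- door_knob (a point): Point on the axis of the door's knob, 96 mm above the box's underside. The door is a pine plate 160 (x) x 84 (y) x 8 mm, its top 82 mm above the box's underside. The round pine knob on it, 28 mm in diameter and 28 mm high, stands at box x = 0, 20 mm towards +y from the door's centre; this point is 14 mm above the door's top. Axes as the box.
- pedal (a joint): Pedal angle in rad: 0 = up (level), 0.20 = down on its stop. A spring returns it; about 2 N at the press point starts it, 5 N brings it to the stop.
- pedal_press (a point): Where to press: top of the steel pedal plate (90 along x, 60 along y), at box x = -30, y = -90 mm, 75 mm from the hinge at its far (+x) end; 66 mm above the box's underside when up; goes down 15 mm here. The bay round the pedal is open from box x = -56 to 50 mm and 72 mm wide along y. The door lies over it until moved.
- drawer (a joint): How far the drawer has come out of the box's near (-x) face, in m: 0 = shut and latched (it gives a few mm inwards while the pedal goes down), 0.050 = fully out. A weak spring drives it out when the pedal lets go of its latch; it cannot be pulled open.
- drawer_front (a point): Centre of the drawer's front face (70 wide, 46 mm high), flush in the box's near face under the pedal when shut, 30 mm above the box's underside. The space 55 mm in front of it must stay free.
- plate: Loose blue plastic plate, 160 mm across, 18 mm high, on the tray beyond the box; origin at the centre of its underside. Leave it alone.
- jar: Loose glass jar with steel twist cap, 68 mm across, 95 mm high, upright beside one end of the box; origin at the centre of its underside. Leave it alone.
- beaker: Loose steel beaker, 68 mm across the rim, 85 mm high, upright beside the other end of the box; origin at the centre of its underside. Leave it alone.
- spoon: Loose wooden spoon, 180 mm long, lying on the tray beyond the box; origin under its middle, x along its length. Leave it alone.

How it is judged:
By the outcome, as a careful person would: the job done as asked, in the order asked, and still so for the second after the job is handed in, with the robot touching nothing.
It also fails if it takes over 45 s, if anything falls off the work surface, if the arm or the gripper's body presses on something with over 40 N, if the wrist force passes 120 N, or if a joint passes its speed limit or range.

## Working session

There is one attempt and no reset: what is moved stays moved. The work goes in short steps, each a Python script; the robot and the scene stay as the last script left them, time stands still between calls to the robot, and variables do not carry over. Pictures are saved under pics/ and viewed, at most 10 in all, crops included, and the job is handed in when it is done.

```bash
mkdir -p pics; ls; cat > h.py <<'E'
import numpy as np, cv2
from plant import env
def save(n,f): im=env.capture(n); cv2.imwrite(f,im[:,:,::-1]); return im
def proj(n,P):
    c=env.camera_params(n); T=np.array(c["world_to_cam"]); p=T[:3,:3]@np.asarray(P,float)+T[:3,3]
    s=p[:2]/p[2]; s=s*(1+c["k1"]*(s@s)); return np.array([c["fx"]*s[0]+c["cx"],c["fy"]*s[1]+c["cy"]])
def ray(n,uv):
    c=env.camera_params(n); T=np.array(c["world_to_cam"])
    K=np.array([[c["fx"],0,c["cx"]],[0,c["fy"],c["cy"]],[0,0,1.]])
    d=(np.array(uv)-[c["cx"],c["cy"]])/[c["fx"],c["fy"]]; s=d.copy()
    for _ in range(30): s=d/(1+c["k1"]*(s@s))
    R=T[:3,:3]; return -R.T@T[:3,3], R.T@np.r_[s,1]
def atz(n,uv,z):
    o,d=ray(n,uv); return o+d*(z-o[2])/d[2]
def tri(a,b):
    A=np.zeros((3,3));v=np.zeros(3)
    for o,d in (a,b):
        d=d/np.linalg.norm(d);M=np.eye(3)-np.outer(d,d);A+=M;v+=M@o
    return np.linalg.solve(A,v)
E
python3 - <<'E'
from h import *
for n in("top","side"):
    save(n,f"pics/{n}0.png")
    for k in("door_knob","puzzle_box","drawer_front","pedal_press","tray","jar","beaker","plate"):
        print(n,k,[(np.round(r["at"],1).tolist(),round(r["p"],2)) for r in env.landmark_of(k,n)[:2]])
R=lambda k:[ray(n,env.landmark_of(k,n)[0]["at"]) for n in("top","side")]
for k in("door_knob","puzzle_box","drawer_front"):
    try: print(k,tri(*R(k)))
    except Exception as e: print(k,e)
E
```

```text
pics
top door_knob [([351.2, 279.9], 0.68)]
top puzzle_box [([323.4, 286.9], 0.78)]
top drawer_front []
top pedal_press []
top tray []
top jar [([181.2, 282.4], 0.63)]
top beaker [([479.3, 277.3], 0.8)]
top plate [([393.7, 186.8], 0.57)]
side door_knob [([349.8, 229.8], 0.75)]
side puzzle_box [([348.3, 285.6], 0.71)]
side drawer_front []
side pedal_press []
side tray []
side jar [([290.8, 391.3], 0.68)]
side beaker [([374.9, 205.5], 0.88), ([271.9, 234.4], 0.37)]
side plate [([273.4, 232.7], 0.69)]
door_knob [565.47144265 -18.86114442 111.55211721]
puzzle_box [554.71272676  31.15639426  21.07012203]
drawer_front list index out of range
```

View pics/top0.png

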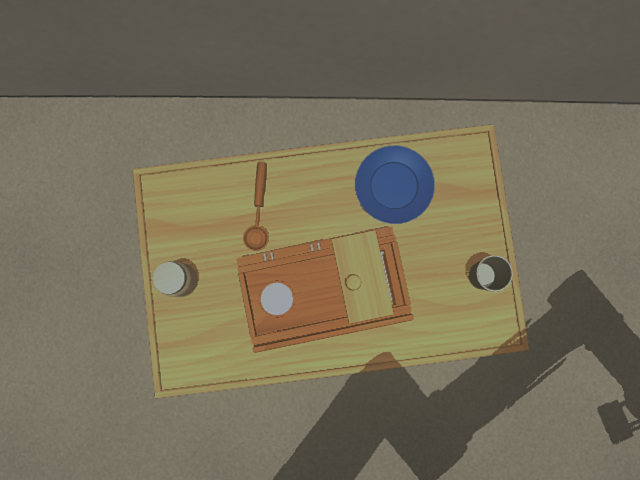

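View pics/side0.png

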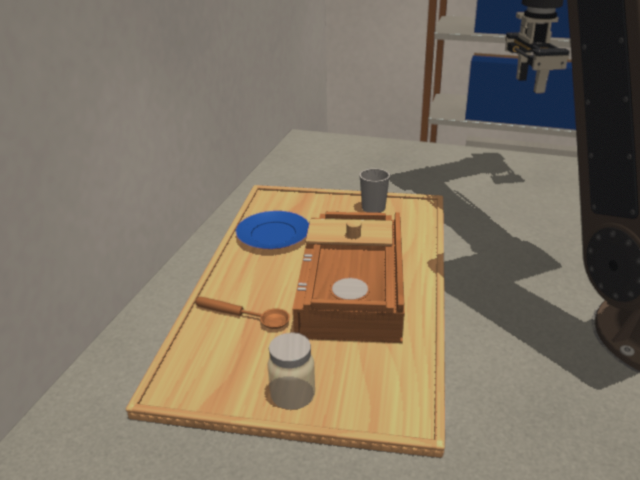

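The top view shows the box at columns 238–412, with the door and its knob at (353,282), the mirror at (277,299) and ridge pairs at (268,257) and (315,246). The knob triangulates to z = 111.6 against an expected 112, so that checks out. Next I'll crop in for the box yaw.

```bash
python3 - <<'E'
from h import *
im=cv2.imread("pics/top0.png")[220:360,230:420]
cv2.imwrite("pics/crop.png",cv2.resize(im,None,fx=4.2,fy=4.2,interpolation=cv2.INTER_CUBIC))
m=cv2.cvtColor(cv2.imread("pics/top0.png"),cv2.COLOR_BGR2HSV)
w=((m[...,1]<40)&(m[...,2]>140)).astype(np.uint8); w[:,:250]=0;w[:270]=0;w[330:]=0;w[:,305:]=0
M=cv2.moments(w,True);c=(M['m10']/M['m00'],M['m01']/M['m00']);print(c,M['m00'],"mirror",atz("top",c,80))
print("knob",atz("top",(353,282),126),atz("top",(351.2,279.9),112))
E
```

```text
(276.465, 298.45375) 800.0 mirror [528.72007931 118.37606872  80.        ]
knob [559.37303635 -21.78395926 126.        ] [563.7173059  -19.26224624 112.        ]
```

View pics/crop.png

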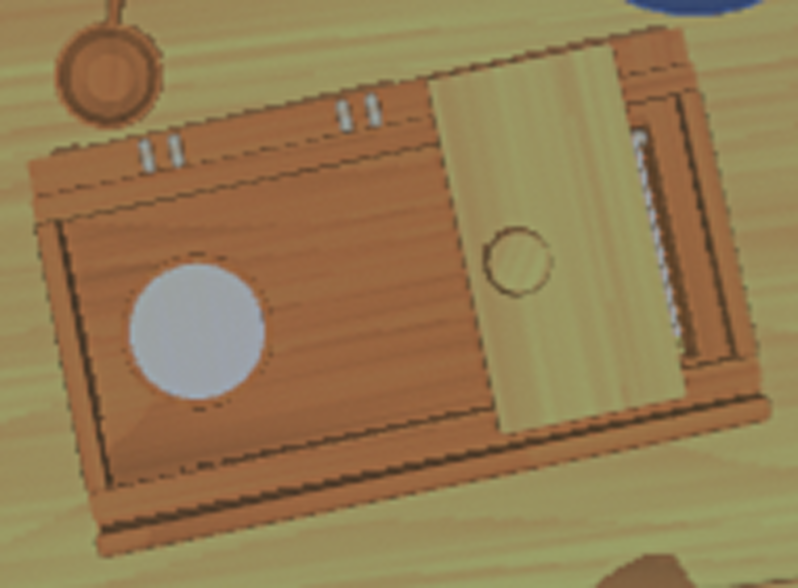

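The crop shows a few mm of the pedal's outer edge, so the door isn't quite at 0. I'll fit the box pose (x, y, yaw) to the visible corners, then get the door position.

```bash
cat >> h.py <<'E'
def pose(p): 
    c,s=np.cos(p[2]),np.sin(p[2]); return np.array([[c,-s,0],[s,c,0],[0,0,1]]),np.array([p[0],p[1],16.])
E
python3 - <<'E'
from h import *
from scipy.optimize import least_squares
C=lambda x,y:np.array([230+x/4.2-.4,220+y/4.2-.4])
pts=[((276.5,298.5),(0,90,64)),(C(771,402),(-88,-150,82)),(C(98,556),(-88,150,82)),(C(30,160),(90,150,64)),(C(683,30),(90,-150,64)),(C(162,153),(82,90,66)),(C(360,112),(82,0,66))]
def f(p):
    R,t=pose(p); return np.concatenate([proj("top",R@np.array(b,float)+t)-a for a,b in pts])
r=least_squares(f,[550,35,.15],loss="soft_l1",x_scale=[1,1,.01]);p=r.x
print(p,np.round(f(p).reshape(-1,2),1))
np.save("p.npy",p);R,t=pose(p)
for uv,z in((C(517,262),126),(C(430,82),98),(C(612,44),98),(C(500,433),98),(C(685,396),98)): print(R.T@(atz("top",uv,z)-t))
k=proj("side",R@np.array([0,-60,96.])+t);print("side knob",k,"mirror side",proj("side",R@np.array([0,90,64.])+t))
for n in("jar","beaker"):
    print(n,tri(*[ray(c,env.landmark_of(n,c)[0]["at"]) for c in("top","side")]))
E
```

```text
[5.47914168e+02 3.00134338e+01 2.14144820e-01] [[ 0.2 -0.1]
 [ 0.6  3.8]
 [ 0.1  0.3]
 [-0.6  0.1]
 [-0.1 -0.6]
 [-0.  -0.5]
 [-0.2 -0.3]]
[  0.3323252  -52.52186332 110.        ]
[ 86.485698   -32.95205571  82.        ]
[  86.93119684 -115.14657605   82.        ]
[-70.28107545 -31.7652104   82.        ]
[ -70.7967534  -114.11697096   82.        ]
side knob [354.61145716 227.41163433] mirror side [350.66123301 288.85204272]
jar [563.08517008 314.31371845  21.44436614]
beaker [ 576.33812964 -276.42889053   27.21270759]
```

The fit is good to about 0.6 px, apart from one corner I misread. The door centre is at box y ≈ -73, so the door joint is about 0.017. I'll grip the knob with the fingers closing along box y.

```bash
cat >> h.py <<'E'
def tool(p,sgn):
    R,t=pose(p); y=sgn*R[:,1]; z=np.array([0,0,-1.]); return np.c_[np.cross(y,z),y,z]
def W(b): R,t=pose(np.load("p.npy")); return R@np.array(b,float)+t
def st(s):
    q=env.state();R,t=pose(np.load("p.npy")); print(s,round(q["t"],1),"box",np.round(R.T@(q["eef_pos"]-t),1),"F",np.round(R.T@q["wrist_force"],1),"open",round(q["opening"],1),flush=True)
E
python3 - <<'E'
from h import *
p=np.load("p.npy"); best=None
for s in(1,-1):
    q=env.inverse_kinematics(W([0,-52.5,200]),tool(p,s)); print(s,q)
    if q is not None and (best is None or abs(q[5])<best[0]): best=(abs(q[5]),s)
s=best[1]; np.save("s.npy",s); R=tool(p,s)
env.move_pose(W([0,-52.5,170]),R); st("above")
print(env.servo_line(W([0,-52.5,88]),feed=80,force_limit=10)); st("down")
save("top","pics/t1.png"); save("side","pics/s1.png")
a=cv2.imread("pics/s1.png")[150:320,240:440]
cv2.imwrite("pics/s1c.png",cv2.resize(a,None,fx=3.5,fy=3.5))
E
```

```text
1 [ 0.31185993  0.17694352 -0.26186538  0.         -1.13198743 -1.66851143]
-1 [ 0.31185993  0.17694352 -0.26186538  0.         -1.13198743  1.47308122]
above 3.7 box [-1.0e-01 -5.3e+01  1.7e+02] F [-0.4 -0.5 -0.7] open 87.6
False
down 4.9 box [  0.4 -52.5  88.5] F [-0.4 -0.  -0.1] open 87.9
```

View pics/s1c.png

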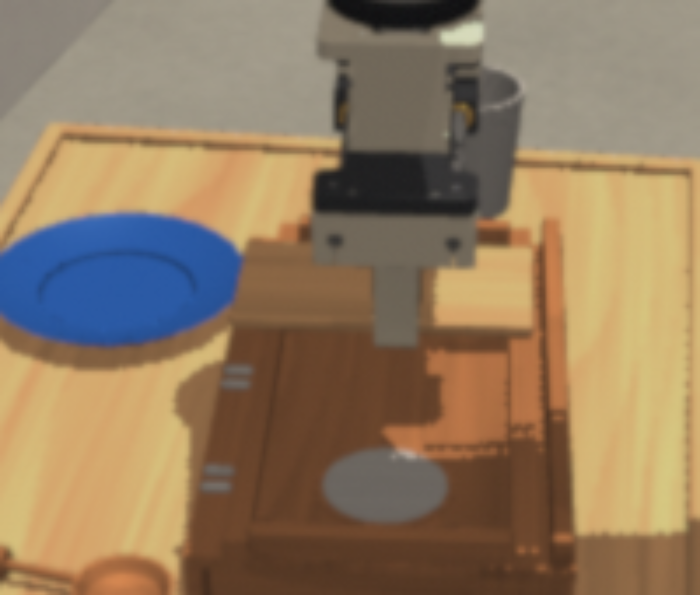

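The side crop shows the near finger at about (396,305), standing in front of the knob and centred on it, with no contact. I'll close and slide.

```bash
python3 - <<'E'
from h import *
env.gripper_close(); st("closed")
if 22<env.state()["opening"]<34:
    print(env.servo_line(W([0,20,88]),feed=50,force_limit=30)); st("slid")
    env.gripper_open(); st("open")
    env.servo_line(W([0,20,175]),feed=120); st("up")
    env.servo_line(W([-30,-110,175]),feed=150)
    save("top","pics/t2.png"); save("side","pics/s2.png")
    for n in("top","side"):
        for k in ("door_knob","pedal_press"):
            print(n,k,[np.round(r["at"],1).tolist()+[round(r["p"],2)] for r in env.landmark_of(k,n)[:1]], "exp",proj(n,W([0,20,96] if k=="door_knob" else [-30,-90,66])))
    a=cv2.imread("pics/t2.png")[220:360,230:420]; b=cv2.imread("pics/s2.png")[180:360,260:450]
    cv2.imwrite("pics/c2.png",np.hstack([cv2.resize(a,(400,300)),cv2.resize(b,(400,300))]))
E
```

```text
closed 6.0 box [ -0.  -52.6  88. ] F [-0.4 -1.2 -0.5] open 27.3
False
slid 7.6 box [-0.1 20.  88. ] F [-0.1 -0.5  0.9] open 27.0
open 8.7 box [ 0. 20. 88.] F [-0.2 -0.1 -0.7] open 87.6
up 9.6 box [ -0.5  20.  174.2] F [-0.2 -0.6 -1. ] open 87.8
top door_knob [] exp [313.14606498 290.48777591]
top pedal_press [] exp [374.38679111 294.83389311]
side door_knob [[352.7, 249.7, 0.63]] exp [352.68519862 250.48216663]
side pedal_press [[369.9, 233.2, 0.66]] exp [370.68945301 233.40074532]
```

View pics/c2.png

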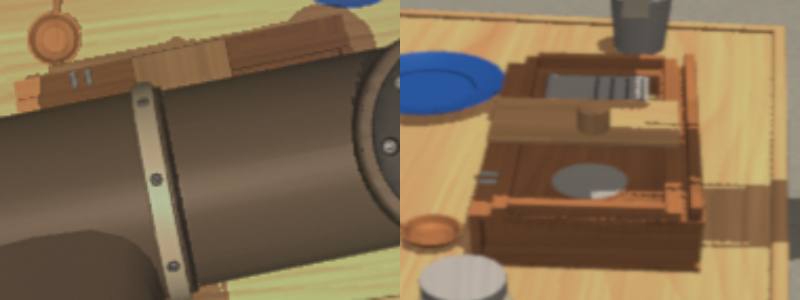

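The side view shows the door at the middle stop: the knob is at (352.7,249.7) against (352.7,250.5) expected. The pedal is uncovered and its landmark agrees too. I'll press it now.

```bash
python3 - <<'E'
from h import *
env.gripper_close()
env.servo_line(W([-30,-91,110]),feed=150); st("above")
env.servo_line(W([-30,-91,72]),feed=60,force_limit=8); st("near")
print(env.servo_line(W([-30,-91,44]),feed=20,force_limit=14)); st("pressed")
env.dwell(.3); st("held")
env.servo_line(W([-30,-91,72]),feed=40); st("released")
env.servo_line(W([-30,-91,190]),feed=150)
env.move_pose([272,-500,260],env.state()["tool_rot"]); st("away")
save("top","pics/t3.png"); save("side","pics/s3.png")
for n in("top","side"):
    for k,b in (("door_knob",[0,20,96]),("pedal_press",[-30,-90,66]),("drawer_front",[-140,-90,30])):
        print(n,k,[np.round(r["at"],1).tolist()+[round(r["p"],2)] for r in env.landmark_of(k,n)[:1]],"exp",proj(n,W(b)))
a=cv2.imread("pics/t3.png")[200:380,220:430]; b=cv2.imread("pics/s3.png")[170:350,260:470]
cv2.imwrite("pics/c3.png",np.hstack([cv2.resize(a,(400,343)),cv2.resize(b,(400,343))]))
E
```

```text
above 12.9 box [-29.5 -91.2 110.5] F [-0.3  0.1  0.1] open 0.2
near 13.7 box [-29.8 -91.   72. ] F [-0.1  0.7  0.1] open 0.4
True
pressed 14.7 box [-29.  -91.2  51.8] F [-3.8  3.4 12.1] open 0.2
held 15.0 box [-29.  -91.1  52. ] F [-3.2  2.1 11.1] open 0.4
released 15.7 box [-30.3 -90.9  71.8] F [-0.4  0.1 -0.5] open 0.7
away 18.5 box [-381.5 -459.   243.8] F [ 1.3 -0.2 -1. ] open 0.5
top door_knob [[311.6, 287.7, 0.96]] exp [313.14606498 290.48777591]
top pedal_press [[374.4, 295.8, 0.77]] exp [374.38679111 294.83389311]
top drawer_front [[385.4, 351.5, 0.8]] exp [384.54011403 351.54101155]
side door_knob [[347.5, 250.2, 0.55]] exp [352.68519862 250.48216663]
side pedal_press [[372.7, 232.8, 0.84]] exp [370.68945301 233.40074532]
side drawer_front [[427.8, 248.8, 0.6]] exp [426.88344376 250.88708059]
```

View pics/c3.png

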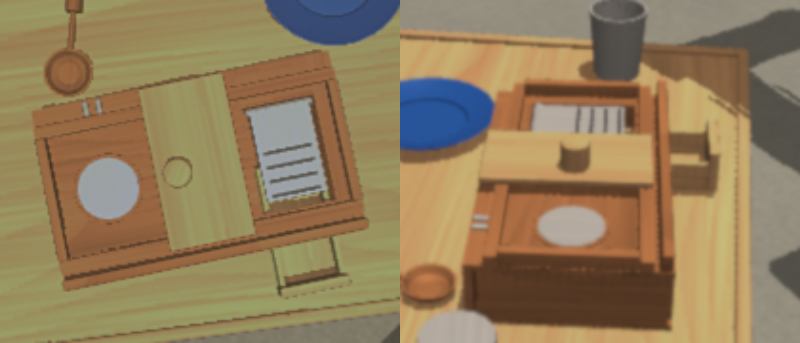

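The pictures show the drawer fully out at top (385,351), the pedal back up and level, the door at the first stop, and the mirror clear. The plate, beaker, jar and spoon look undisturbed.

```bash
python3 -c "
from h import *
print(env.job_done())"
```

```text
the job is handed in; nothing more can be done
None
```

I slid the door to its first stop, pressed the pedal down to its stop and let it come back up, and the drawer is fully out. The job is handed in after about 19 s of robot time, with the plate, jar, beaker and spoon untouched.

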